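# Gauge two bushings: fit on the pin, misfit to the tray

### The arm

A 7-joint arm with a two-finger parallel gripper is mounted at the origin on a cart in front of the work surface, level with it; the furniture and walls round the work are solid. World frame = base frame: x ahead of the robot, y to its left, z up, the work surface at z = 0. Lengths are in m, angles in rad, forces in N, time in s.
With the tool pointing down it reaches from about 0.425 to 0.975 m from the base axis. Payload 16.7 kg.
Tool frame: the origin (TCP) lies midway between the tips of the shut fingers; the grasp point (between the pads) lies 19 mm behind it; z points along the fingers, y is the direction in which the jaws open and shut (so a half turn about z gives the same grasp; the last joint's range is limited). The gripper opens to 85 mm and grips with 20 to 120 N. Pads are 22 mm wide; open, the fingers measure 114 mm over their backs; the gripper's body (76 mm by 85 mm) begins 54 mm behind the grasp point. The pads swing forward as they close: fully open they stand 13 mm farther back than shut.
Start: joints at [0.979, 0.426, 0.074, 1.606, -0.034, 1.111, -0.067], TCP at [0.289, -0.61, 0.231] pointing down, gripper open.
Joint ranges: [-2.85, 2.85], [-0.5, 2.14], [-1.23, 1.37], [0.21, 2.46], [-1.02, 4.16], [0.16, 2.05], [-2.73, 2.73]. Speed limits (rad/s): [1.89, 1.89, 2.39, 2.39, 3.01, 3.01, 3.01].

### API

Orientations are given as a rotation vector (axis times angle).
In Python, from station import sense, cams, ctrl gives the robot as it stands.
- The arm moves only by the tool jog_arm, never from a script. Its argument "series" is a list of rows, each an object of numbers: "hand": the opening in per cent of the stroke, from 0 (shut) to 100 (fully open); "x", "y", "z": the shift along the tool's x, y, z in m; "rx", "ry", "rz": the turn, a rotation vector about the tool's x, y, z in rad. In form: [{"hand": .., "x": .., "y": .., "z": .., "rx": .., "ry": .., "rz": ..}, ...]. A call has 1 to 8 rows; each row is the pose to reach, as a shift and turn from the pose commanded when the call began, along the tool's axes at that moment; what a row does not reach only later rows make up. A row lasts 1/10 s, in which the tool goes at most 50 mm and 8.59 degrees, less where a joint would pass 70% of its speed; a pose out of reach is approached as far as the arm can. A call with a gripper value outside its range is refused whole. The fingers move at their own pace and stop on an object; "grip_force" is the grip in N (left out, the last holds). Time passes only in rows, so rows that repeat a pose let the fingers close. It gives the time, the measured TCP pose, the force and the opening at its end, in the units of the state.
- sense(): the state, without advancing time (a new reading comes with each control period).
- cams.get_image(name): name is "side" or "top"; returns a dict with "image" (480x640x3 uint8, blue, green, red), "depth" (480x640 float32, m along the optical axis (not along the pixel's ray), 0 where there is no reading), "fx", "fy", "cx", "cy" (pixels), "dist_coeffs" ([k1, k2, p1, p2, k3] as OpenCV has them; the pictures are not rectified), "T" (4x4, takes a point from camera to world coordinates). Camera axes: x right, y down, z forward; pixel columns grow to the right and rows downward; lengths in m; the calibration is good to about 2 mm. A picture is of the moment at which its call begins.
- ctrl.job_done(): hands the job in, once; it reports no verdict.
The state is a dict: "t": time; "qpos": joint angles; "qd": joint speeds; "joint_torque": joint torques, N m; "eef_pos": TCP position; "tcp_rot": TCP orientation; "force": force on the tool from outside, world axes, zero at the start; "moment": the same for the moment, N m; "opening": finger opening in m.
Only numpy, scipy, OpenCV 4.12 (cv2) and the standard library are available. Lean on these libraries where they do the work, as an engineer would, in place of code of your own. Each camera call takes 0.05 s, during which the arm holds its last target. There are 200 camera calls.

### The job

Sort the two steel bushings by how they fit the gauge pin: slide the one whose bore passes over the pin fully down until it sits on the gauge's base plate, and leave it there; put the one whose bore is too small for the pin into the wooden reject tray.

Things in the scene. Friction and masses are not known exactly. Their poses are not given: they have to be found in the camera images.
- bushing_wide_center (a point): bare steel bushing: a plain upright tube, 40 mm outside diameter, 45 mm tall, 100 to 210 g, with a round through bore of 28 mm: the one that fits over the gauge pin with 4 mm to spare all round. Outside it is just like the other bushing. It stands upright and loose on the workbench at the start. The point is on its axis, half-way up (22.5 mm above its lower end); z is its axis.
- bushing_narrow_center (a point): bare steel bushing: a plain upright tube, 40 mm outside diameter, 45 mm tall, 100 to 210 g, with a round through bore of 14 mm: too small, it would jam on the pin's tapered nose. Outside it is just like the other bushing. It stands upright and loose on the workbench at the start. The point is on its axis, half-way up (22.5 mm above its lower end); z is its axis.
- gauge_seat (a point): gauge: a dark steel base plate, 90 x 90 x 12 mm, fixed flat on the workbench or on the side cabinet's top, with one upright bright steel pin in its middle. The pin is 20 mm in diameter for its lower 30 mm, then tapers over 20 mm to a blunt nose 8 mm across; its tip is 50 mm above the plate. The point is on the pin's axis at the upper face of the plate; z is up along the pin.
- tray_floor (a point): reject tray: an open wooden tray, 140 x 120 mm outside, 23 mm high, walls and floor 5 mm thick, fixed flat on the workbench or on the side cabinet's top, whichever the gauge is not on. The point is the centre of its inner floor (5 mm above the surface); x runs along its 140 mm length, y along its 120 mm width, z up.
Mind the look-alikes: they are no part of the job. Leave any orange look-alike of the part that bears gauge_seat alone.

How it is judged:
By the outcome, as a careful person would: the job done as asked, in the order asked, and still so for the second after the job is handed in, with the robot touching nothing.
It also fails if it takes over 61 s, if anything falls off the work surface, if the arm or the gripper's body presses on something with over 40 N, if the wrist force passes 120 N, or if a joint passes its speed limit or range.

## Working session

There is one attempt and no reset: what is moved stays moved. The work goes in short steps, Python scripts to look and compute and a tool call to move; the robot and the scene stay as the last step left them, time stands still between calls to the robot, and variables do not carry over. Pictures are saved under pics/ and viewed, about 8 in all and at most 12, crops included, and the job is handed in when it is done.

Besides the shell and the picture viewer there is one more tool, called after "Request:" by a JSON object that holds its "op" and its "data". jog_arm: Moves the arm, as the interface text tells. Its arguments: {"type":"object","properties":{"series":{"type":"array","items":{"type":"object","properties":{"hand":{"type":"number"},"x":{"type":"number"},"y":{"type":"number"},"z":{"type":"number"},"rx":{"type":"number"},"ry":{"type":"number"},"rz":{"type":"number"}}}},"grip_force":{"type":"number"}},"required":["series"]}

```bash
mkdir -p pics; ls
cat > h.py <<'E'
import numpy as np, cv2
from station import sense, cams, ctrl
def grab(n,tag=None):
    d=cams.get_image(n)
    if tag: np.savez(f'pics/{tag}.npz',**{k:np.asarray(v) for k,v in d.items()}); cv2.imwrite(f'pics/{tag}.png',d['image'])
    return d
def load(tag): return dict(np.load(f'pics/{tag}.npz'))
def ray(d,u,v):
    K=np.array([[d['fx'],0,d['cx']],[0,d['fy'],d['cy']],[0,0,1]],float)
    p=cv2.undistortPoints(np.array([[[u,v]]],float),K,np.array(d['dist_coeffs'],float))[0,0]
    T=np.array(d['T']); return T[:3,3],T[:3,:3]@np.array([p[0],p[1],1])
def onz(d,u,v,z):
    o,r=ray(d,u,v); return o+r*(z-o[2])/r[2]
def dep(d,u,v):
    o,r=ray(d,u,v); return o+r*float(d['depth'][int(v),int(u)])
E
python3 - <<'E'
from h import *
a=grab('top','top0');b=grab('side','side0')
s=sense();print(s)
for d in(a,b):print(d['fx'],d['dist_coeffs'],np.round(d['T'],3).tolist())
E
```

```text
pics
{'t': 0.1, 'qpos': array([ 0.97850343,  0.42670411,  0.07386906,  1.60653032, -0.03410476,
        1.11079971, -0.06712076]), 'qd': array([-1.09568912e-03,  4.68845330e-05, -1.25636569e-03, -1.02127332e-03,
        2.61611991e-04, -2.96120168e-04, -5.45919687e-04]), 'joint_torque': array([ 7.37236231e-03, -9.51530814e+01,  3.77098963e+00, -4.64405644e+01,
        1.95613608e-02,  6.44963045e-03,  1.44620486e-05]), 'eef_pos': array([ 0.28902698, -0.60958848,  0.23066359]), 'tcp_rot': array([-3.06383287e+00, -6.89515743e-01,  5.40964485e-04]), 'force': array([-0.56859538,  0.09102939,  0.18344626]), 'moment': array([0.0181416 , 0.01939306, 0.01537091]), 'opening': 0.08556737405846455}
555.5928721977314 [0.03612503 0.         0.         0.         0.        ] [[0.011, -0.997, 0.075, 0.39], [-1.0, -0.012, -0.006, 0.06], [0.006, -0.075, -0.997, 1.472], [0.0, 0.0, 0.0, 1.0]]
479.4658358681611 [0.02665472 0.         0.         0.         0.        ] [[-0.936, -0.217, 0.279, 0.12], [-0.353, 0.592, -0.724, 0.985], [-0.008, -0.776, -0.631, 0.85], [0.0, 0.0, 0.0, 1.0]]
```

View pics/top0.png

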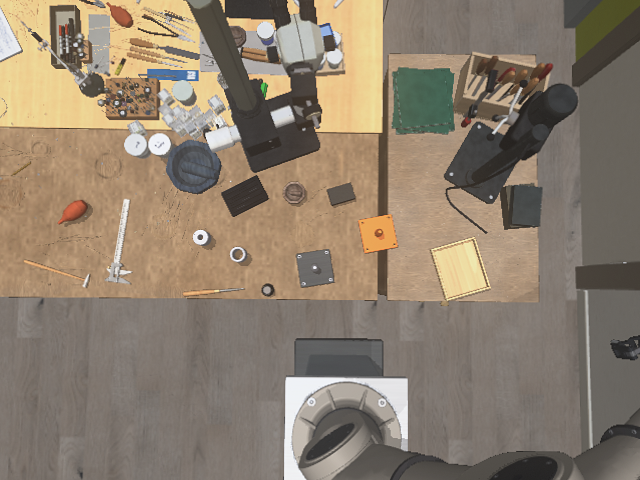

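View pics/side0.png

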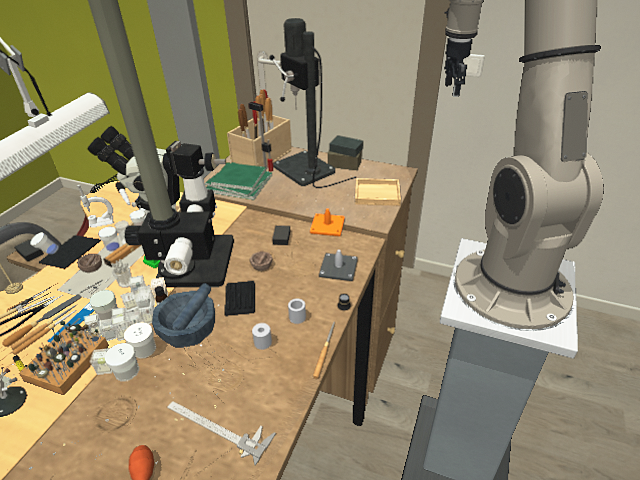

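Top view: the bushings are at (201,237), which looks narrow, and (238,255), which looks wide. The dark gauge is at (315,268), its orange look-alike at (379,233), and the tray at (461,268) on the cabinet. The dark round thing at (267,290) is neither bushing. I'll confirm with an enlarged crop and measure.

Run:
```python
from h import *
a=load('top0');b=load('side0')
im=a['image']; c=cv2.resize(im[215:305,180:340],None,fx=4.5,fy=4.5,interpolation=cv2.INTER_CUBIC)
c2=cv2.resize(b['image'][280:355,235:325],None,fx=4,fy=4,interpolation=cv2.INTER_CUBIC)
o=np.zeros((c.shape[0]+0,720,3),np.uint8);o[:]=c[:, :720]
o2=np.zeros((600,720,3),np.uint8);o2[:405]=cv2.resize(o,(720,405));o2[405:,:234]=cv2.resize(c2,(234,195));cv2.imwrite('pics/crop0.png',o2)
for n,(u,v) in dict(surf=(200,270),surf2=(340,250),nb=(201,237),nrim=(195,237),wb=(238,255),wr=(231,254),plate=(303,255),pin=(316,268),cab=(420,240),tray=(461,268),cab2=(500,250)).items(): print(n,np.round(dep(a,u,v),4))
hsv=cv2.cvtColor(im,cv2.COLOR_BGR2HSV)
# bushing outer contours: low sat, within windows
for n,(u,v) in dict(n=(201,237),w=(238,255)).items():
    w=15; s=hsv[v-w:v+w,u-w:u+w]; D=a['depth'][v-w:v+w,u-w:u+w]
    m=((s[...,1]<60)&(s[...,2]>90)).astype(np.uint8)
    cs,_=cv2.findContours(m,cv2.RETR_EXTERNAL,cv2.CHAIN_APPROX_NONE);cc=max(cs,key=cv2.contourArea)
    (x,y),r=cv2.minEnclosingCircle(cc);print(n,x+u-w,y+v-w,r)
    g=cv2.cvtColor(im,cv2.COLOR_BGR2GRAY)[v-12:v+12,u-12:u+12];print(g)
# gauge plate & tray
x=hsv[240:296,290:342];m=((x[...,2]<110)&(x[...,1]<60)).astype(np.uint8)
cs,_=cv2.findContours(m,cv2.RETR_EXTERNAL,cv2.CHAIN_APPROX_NONE);cc=max(cs,key=cv2.contourArea)
r=cv2.minAreaRect(cc);print('plate',r[0][0]+290,r[0][1]+240,r[1:])
print('gauge',onz(a,r[0][0]+290,r[0][1]+240,.012))
```

```text
surf [4.221e-01 3.881e-01 4.000e-04]
surf2 [0.4789 0.0195 0.0051]
nb [0.5091 0.3869 0.0052]
nrim [0.505  0.3915 0.0529]
wb [ 0.463   0.2896 -0.0022]
wr [0.463  0.3001 0.0452]
plate [0.4643 0.1169 0.0101]
pin [0.3903 0.0598 1.4718]
cab [ 0.5081 -0.1926  0.002 ]
tray [ 0.4351 -0.3     0.0048]
cab2 [ 0.4843 -0.405  -0.0014]
n 201.5 237.5 9.300638198852539
[[161 152 151 148 147 145 149 148 146 152 149 150 151 155 153 146 144 150
  157 156 153 152 151 150]
 [151 149 148 147 142 144 146 145 150 158 150 148 151 154 150 146 145 148
  153 154 154 153 153 153]
 [154 146 145 140 140 141 142 141 152 143 144 146 148 151 153 147 153 149
  150 151 152 154 157 159]
 [151 147 146 140 142 145 144 144 155 146 145 148 151 153 151 144 117 141
  149 150 152 152 156 158]
 [149 144 144 142 143 145 144 152 151 143 119 150 117 129 134 130 136 133
  144 150 152 153 154 154]
 [141 142 144 146 148 145 143 153 192 243 250 249 250 248 191 123 126 132
  144 151 153 152 150 151]
 [144 144 143 148 151 146 175 244 247 244 242 242 242 243 247 237 152 118
  133 136 149 151 150 149]
 [148 146 145 150 149 178 243 243 240 
[... 3593 characters left out ...]
93 161 116  90  89  96
  107 110 108 107 108 108]
 [150 149 149 149 150 150 149 145 141 140 133 112  99  95 109 102 102 107
  109 107 106 107 109 109]
 [150 147 148 150 151 152 151 146 140 139 142 146 121 107 107 105 106 106
  106 107 106 107 108 107]
 [151 145 146 148 150 151 151 148 142 141 141 144 146 122 106 105 106 106
  105 105 105 103 103 132]
 [150 143 143 148 150 151 150 148 143 139 137 140 144 149 122 103 102 104
  104 102 100  99 126 142]
 [153 148 148 149 149 149 148 145 142 141 144 145 147 148 145 143 142 143
  143 142 140 141 144 146]]
plate 314.74324798583984 267.95945739746094 ((33.70178985595703, 33.70178985595703), 80.53767395019531)
gauge [0.43049406 0.08552216 0.012     ]
```

View pics/crop0.png

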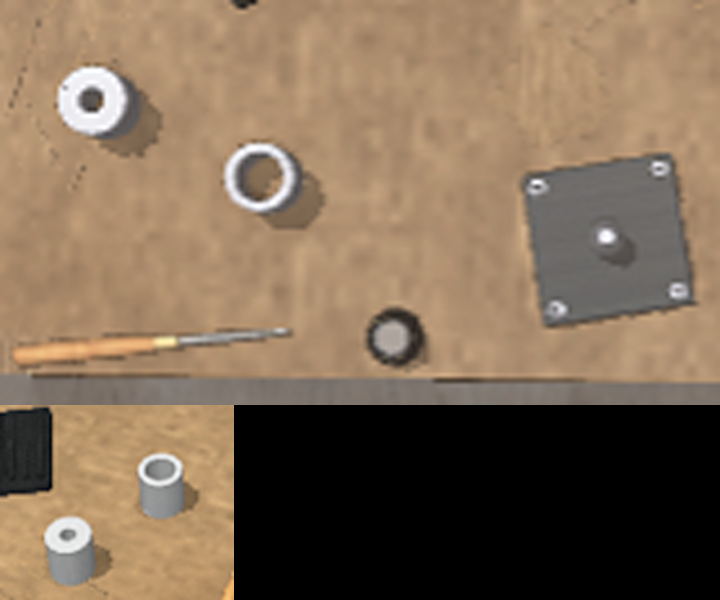

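The crop settles it. The narrow bore is at (200,237), the wide bore at (237,253), and the dark gauge with its pin nose at about (315,268). Next I'll get accurate positions from both views.

```bash
cat >> h.py <<'E'
from scipy.spatial.transform import Rotation as R
def rim(d,u,v,w=13,th=195):
    u,v=int(u),int(v);g=cv2.cvtColor(d['image'],cv2.COLOR_BGR2GRAY)[v-w:v+w,u-w:u+w]
    cs,_=cv2.findContours((g>th).astype(np.uint8),cv2.RETR_EXTERNAL,cv2.CHAIN_APPROX_NONE)
    e=cv2.fitEllipse(max(cs,key=cv2.contourArea));return e[0][0]+u-w,e[0][1]+v-w,e[1]
def shift(p,s=None):
    s=s or sense(); return np.round(R.from_rotvec(s['tcp_rot']).inv().apply(np.array(p)-s['eef_pos']),4)
E
python3 - <<'E'
from h import *
a=load('top0');b=load('side0')
for n,t,s in(('wide',(237,253),(297,304)),('narrow',(200,237),(261,329))):
    e=rim(a,*t);f=rim(b,*s);print(n,e,onz(a,*e[:2],.045),f,onz(b,*f[:2],.045))
e=rim(a,315,268,5,170);print('pin',e,onz(a,*e[:2],.062))
hs=cv2.cvtColor(b['image'],cv2.COLOR_BGR2HSV)
g=cv2.cvtColor(b['image'],cv2.COLOR_BGR2GRAY);print(g[244:272,330:350])
# side: plate
x=hs[240:290,310:365];m=((x[...,2]<140)&(x[...,1]<50)).astype(np.uint8)
# tray from top: hue yellow bright
h=cv2.cvtColor(a['image'],cv2.COLOR_BGR2HSV)[225:310,420:500]
print(h[43,41],h[10,5])
m=((h[...,2]>195)&(h[...,1]>60)).astype(np.uint8)
cc=max(cv2.findContours(m,0,1)[0],key=cv2.contourArea);r=cv2.minAreaRect(cc);bx=cv2.boxPoints(r)+[420,225];print(r,bx)
P=np.array([onz(a,*p,.023) for p in bx]);print(P,P.mean(0),np.linalg.norm(np.diff(P,axis=0),axis=1))
for p in ((0.463,.29,.2),(.55,-.1,.23)):print(shift(p))
E
```

```text
wide (236.83462238311768, 253.6989631652832, (13.668577194213867, 14.098732948303223)) [0.46394187 0.28525691 0.045     ] (296.0522518157959, 304.4526090621948, (11.385906219482422, 16.241302490234375)) [0.46683272 0.28618621 0.045     ]
narrow (199.7471113204956, 236.71727752685547, (13.529790878295898, 14.029779434204102)) [0.50653835 0.38121625 0.045     ] (260.48497581481934, 329.46365451812744, (12.958984375, 17.077926635742188)) [0.50984857 0.38244563 0.045     ]
pin (314.2314033508301, 267.0, (2.285667657852173, 3.506178855895996)) [0.43153176 0.08596942 0.062     ]
[[163 164 161 156 159 160 161 162 162 159 157 157 157 159 164 166 173 171
  168 166]
 [153 157 161 164 165 165 163 164 158 155 155 157 157 162 165 166 169 168
  161 160]
 [148 151 156 161 163 162 161 160 158 159 161 161 161 164 166 167 166 160
  155 157]
 [152 152 152 156 156 152 156 155 156 157 160 160 158 157 159 163 161 156
  155 160]
 [157 154 155 156 156 153 152 150 149 149 152 150 147 150 155 157 154 155
  161 168]
 [160 160 160 159 161 161 157 168 187 180 156 145 147 152 155 152 146 149
  159 165]
 [166 167 
[... 1688 characters left out ...]
]
 [101 102  99  98  98  98  98  99 102 102  99  98  97  99  98 102 102  98
   98  98]
 [105 101  99  98  98  98  99  99  99 100  98  97  98  99 102 101  99  98
   96  98]]
[ 22  85 238] [ 14  72 183]
((40.433841705322266, 43.17570877075195), (54.20812225341797, 45.90894317626953), 72.75853729248047) [[430.4772253  249.09328079]
 [474.32321167 235.48590469]
 [490.39045715 287.25813675]
 [446.54447174 300.86550903]]
[[ 0.48293856 -0.21634807  0.023     ]
 [ 0.51993885 -0.33090001  0.023     ]
 [ 0.38553251 -0.37119314  0.023     ]
 [ 0.34895834 -0.25746588  0.023     ]] [ 0.43434207 -0.29397677  0.023     ] [0.12037926 0.14031607 0.11946363]
[ 0.5426 -0.7383  0.0315]
[ 0.4541 -0.3487  0.001 ]
```

Run:
```python
from h import *
b=load('side0');print(onz(b,338.3,250.3,.062),onz(b,338,266,.012))
print(shift((.5,-.12,.22)))
```

```text
[0.43418803 0.08678826 0.062     ] [0.43311853 0.09113635 0.012     ]
[ 0.4004 -0.352   0.011 ]
```

Request:
{"op": "jog_arm", "data": {"series": [{"hand":100,"x":0.4,"y":-0.352,"z":0.01},{"hand":100,"x":0.4,"y":-0.352,"z":0.01},{"hand":100,"x":0.4,"y":-0.352,"z":0.01},{"hand":100,"x":0.4,"y":-0.352,"z":0.01},{"hand":100,"x":0.4,"y":-0.352,"z":0.01},{"hand":100,"x":0.4,"y":-0.352,"z":0.01},{"hand":100,"x":0.4,"y":-0.352,"z":0.01},{"hand":100,"x":0.4,"y":-0.352,"z":0.01}], "grip_force": 40}}

```text
invalid input at $.series[0]: expected keys hand, x, y, z, rx, ry, rz
```

Request:
{"op": "jog_arm", "data": {"series": [{"hand":100,"x":0.4,"y":-0.352,"z":0.01,"rx":0,"ry":0,"rz":0},{"hand":100,"x":0.4,"y":-0.352,"z":0.01,"rx":0,"ry":0,"rz":0},{"hand":100,"x":0.4,"y":-0.352,"z":0.01,"rx":0,"ry":0,"rz":0},{"hand":100,"x":0.4,"y":-0.352,"z":0.01,"rx":0,"ry":0,"rz":0},{"hand":100,"x":0.4,"y":-0.352,"z":0.01,"rx":0,"ry":0,"rz":0},{"hand":100,"x":0.4,"y":-0.352,"z":0.01,"rx":0,"ry":0,"rz":0},{"hand":100,"x":0.4,"y":-0.352,"z":0.01,"rx":0,"ry":0,"rz":0},{"hand":100,"x":0.4,"y":-0.352,"z":0.01,"rx":0,"ry":0,"rz":0}], "grip_force": 40}}

```text
t: 0.9
eef_pos: [0.4475, -0.2406, 0.2238]
tcp_rot: [3.065, 0.69, 0.0]
force: [0.4, 0.3, 0.6]
opening: 0.0855
```

Request:
{"op": "jog_arm", "data": {"series": [{"hand":100,"x":0.24,"y":-0.467,"z":0.02,"rx":0,"ry":0,"rz":0},{"hand":100,"x":0.24,"y":-0.467,"z":0.02,"rx":0,"ry":0,"rz":0},{"hand":100,"x":0.24,"y":-0.467,"z":0.02,"rx":0,"ry":0,"rz":0},{"hand":100,"x":0.24,"y":-0.467,"z":0.02,"rx":0,"ry":0,"rz":0},{"hand":100,"x":0.24,"y":-0.467,"z":0.02,"rx":0,"ry":0,"rz":0},{"hand":100,"x":0.24,"y":-0.467,"z":0.02,"rx":0,"ry":0,"rz":0},{"hand":100,"x":0.24,"y":-0.467,"z":0.02,"rx":0,"ry":0,"rz":0},{"hand":100,"x":0.24,"y":-0.467,"z":0.02,"rx":0,"ry":0,"rz":0}]}}

```text
t: 1.7
eef_pos: [0.4597, 0.1589, 0.2086]
tcp_rot: [3.065, 0.689, 0.0]
force: [1.2, -1.1, 0.1]
opening: 0.0856
```

Request:
{"op": "jog_arm", "data": {"series": [{"hand":100,"x":0,"y":0,"z":0,"rx":0,"ry":0,"rz":0},{"hand":100,"x":0,"y":0,"z":0,"rx":0,"ry":0,"rz":0},{"hand":100,"x":0,"y":0,"z":0,"rx":0,"ry":0,"rz":0}]}}

```text
t: 2.0
eef_pos: [0.46, 0.1561, 0.2084]
tcp_rot: [3.065, 0.688, -0.001]
force: [-0.2, -0.5, 0.1]
opening: 0.0852
```

```bash
python3 -c "
from h import *
print(sense()['qpos'],shift((.4652,.2857,.2)))"
```

```text
[-0.03415456  0.17291747 -0.46870271  2.02033385  0.09457173  0.96946948
 -1.6794431 ] [ 0.0602 -0.1149  0.0083]
```

Request:
{"op": "jog_arm", "data": {"series": [{"hand":100,"x":0.06,"y":-0.115,"z":0.09,"rx":0,"ry":0,"rz":0},{"hand":100,"x":0.06,"y":-0.115,"z":0.09,"rx":0,"ry":0,"rz":0},{"hand":100,"x":0.06,"y":-0.115,"z":0.09,"rx":0,"ry":0,"rz":0},{"hand":100,"x":0.06,"y":-0.115,"z":0.09,"rx":0,"ry":0,"rz":0},{"hand":100,"x":0.06,"y":-0.115,"z":0.09,"rx":0,"ry":0,"rz":0},{"hand":100,"x":0.06,"y":-0.115,"z":0.09,"rx":0,"ry":0,"rz":0}]}}

```text
t: 2.6
eef_pos: [0.4656, 0.285, 0.119]
tcp_rot: [3.065, 0.687, 0.0]
force: [-0.4, -0.1, 0.1]
opening: 0.0854
```

Run:
```python
from h import *
print(sense()['qpos'],shift((.4652,.2857,.008)))
a=grab('top','top1');b=grab('side','side1')
o=np.hstack([cv2.resize(a['image'][190:310,160:300],(400,343)),cv2.resize(b['image'][210:350,220:383],(399,343))]);cv2.imwrite('pics/c1.png',o)
```

```text
[-0.26432234  0.39136469 -0.48994871  1.97349107  0.24566513  0.83436329
 -2.01902014] [-0.     -0.0009  0.111 ]
```

View pics/c1.png

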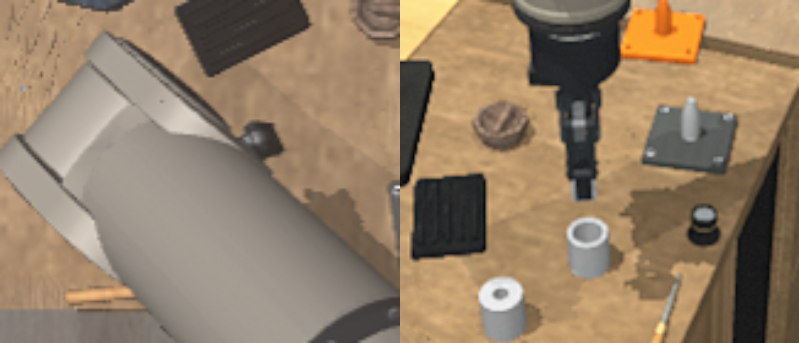

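Picture 4: the arm blocks the top view. The side crop shows the open fingers directly over the wide bushing, at about (588,245) in the crop. Descending and gripping.

Request:
{"op": "jog_arm", "data": {"series": [{"hand":100,"x":0,"y":-0.001,"z":0.04,"rx":0,"ry":0,"rz":0},{"hand":100,"x":0,"y":-0.001,"z":0.08,"rx":0,"ry":0,"rz":0},{"hand":100,"x":0,"y":-0.001,"z":0.11,"rx":0,"ry":0,"rz":0},{"hand":100,"x":0,"y":-0.001,"z":0.11,"rx":0,"ry":0,"rz":0},{"hand":100,"x":0,"y":-0.001,"z":0.11,"rx":0,"ry":0,"rz":0}]}}

```text
t: 3.2
eef_pos: [0.4652, 0.287, 0.0097]
tcp_rot: [3.065, 0.688, 0.001]
force: [-0.6, 0.2, 1.3]
opening: 0.0854
```

Request:
{"op": "jog_arm", "data": {"series": [{"hand":30,"x":0,"y":0,"z":0,"rx":0,"ry":0,"rz":0},{"hand":30,"x":0,"y":0,"z":0,"rx":0,"ry":0,"rz":0},{"hand":30,"x":0,"y":0,"z":0,"rx":0,"ry":0,"rz":0},{"hand":30,"x":0,"y":0,"z":0,"rx":0,"ry":0,"rz":0},{"hand":30,"x":0,"y":0,"z":0,"rx":0,"ry":0,"rz":0},{"hand":20,"x":0,"y":0,"z":0,"rx":0,"ry":0,"rz":0},{"hand":20,"x":0,"y":0,"z":0,"rx":0,"ry":0,"rz":0},{"hand":20,"x":0,"y":0,"z":0,"rx":0,"ry":0,"rz":0}], "grip_force": 50}}

```text
t: 4.0
eef_pos: [0.4653, 0.2877, 0.01]
tcp_rot: [3.065, 0.69, 0.003]
force: [-2.4, -3.4, 17.0]
opening: 0.0393
```

```bash
python3 -c "
from h import *
print(sense());print(shift((.4652,.2857,.12)), shift((.4328,.0864,.12)))"
```

```text
{'t': 4.0, 'qpos': array([-0.33667497,  0.55359423, -0.41648053,  2.02904099,  0.37102951,
        0.62967165, -2.12900925]), 'qd': array([-0.00033688,  0.0006987 ,  0.00091223,  0.00026948, -0.00028615,
       -0.00065643,  0.00103863]), 'joint_torque': array([-8.30240306e-01, -7.98860407e+01, -6.96323454e+00, -2.68554068e+01,
        4.26576400e-03, -1.46243434e+00, -7.74667226e-02]), 'eef_pos': array([0.46528565, 0.28769365, 0.00996888]), 'tcp_rot': array([3.06490712e+00, 6.89675575e-01, 2.75804872e-03]), 'force': array([-2.39970052, -3.35857364, 16.95235395]), 'moment': array([-0.79669852,  0.57782252,  0.17367842]), 'opening': 0.03926081487161511}
[-0.0007  0.0018 -0.11  ] [-0.1154  0.168  -0.1102]
```

Request:
{"op": "jog_arm", "data": {"series": [{"hand":20,"x":0,"y":0,"z":-0.02,"rx":0,"ry":0,"rz":0},{"hand":20,"x":0,"y":0,"z":-0.06,"rx":0,"ry":0,"rz":0},{"hand":20,"x":0,"y":0,"z":-0.11,"rx":0,"ry":0,"rz":0},{"hand":20,"x":-0.03,"y":0.05,"z":-0.11,"rx":0,"ry":0,"rz":0},{"hand":20,"x":-0.06,"y":0.09,"z":-0.11,"rx":0,"ry":0,"rz":0},{"hand":20,"x":-0.09,"y":0.13,"z":-0.11,"rx":0,"ry":0,"rz":0},{"hand":20,"x":-0.115,"y":0.168,"z":-0.11,"rx":0,"ry":0,"rz":0},{"hand":20,"x":-0.115,"y":0.168,"z":-0.11,"rx":0,"ry":0,"rz":0}]}}

```text
t: 4.8
eef_pos: [0.4312, 0.0805, 0.1187]
tcp_rot: [3.065, 0.68, -0.002]
force: [-0.7, 1.3, -0.3]
opening: 0.0389
```

Request:
{"op": "jog_arm", "data": {"series": [{"hand":20,"x":0,"y":0,"z":0,"rx":0,"ry":0,"rz":0},{"hand":20,"x":0,"y":0,"z":0,"rx":0,"ry":0,"rz":0}]}}

```text
t: 5.0
eef_pos: [0.4331, 0.0874, 0.119]
tcp_rot: [-3.064, -0.691, -0.002]
force: [0.2, 0.2, -1.5]
opening: 0.0393
```

Run:
```python
from h import *
print(sense())
a=grab('top','top2');b=grab('side','side2')
o=np.hstack([cv2.resize(a['image'][210:310,230:350],(360,300)),cv2.resize(b['image'][190:300,280:390],(440,440))[:300+140] [:300]]) if 0 else None
c=np.zeros((480,780,3),np.uint8);c[:300,:360]=cv2.resize(a['image'][210:310,230:350],(360,300));c[:,370:770]=cv2.resize(b['image'][180:300,285:385],(400,480),interpolation=cv2.INTER_CUBIC);cv2.imwrite('pics/c2.png',c)
```

```text
{'t': 5.0, 'qpos': array([ 0.081755  ,  0.22962514, -0.47279014,  2.19384171,  0.15285047,
        0.74724339, -1.62016536]), 'qd': array([-0.01795534,  0.0099441 , -0.00442915, -0.00470949,  0.00077483,
       -0.00012417,  0.00049104]), 'joint_torque': array([  2.09550977, -60.23846626,  -2.33417027, -34.41921115,
         0.06281932,   0.08365477,   0.09625887]), 'eef_pos': array([0.43308706, 0.08737646, 0.1190292 ]), 'tcp_rot': array([-3.06436372e+00, -6.90683036e-01, -1.76776536e-03]), 'force': array([ 0.23382508,  0.20396018, -1.48194314]), 'moment': array([ 0.07453644, -0.02819978, -0.02280257]), 'opening': 0.03926074502855892}
```

View pics/c2.png

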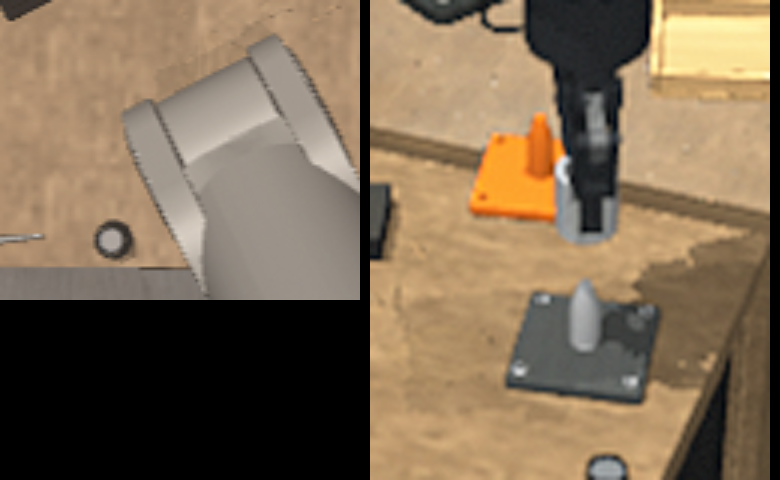

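Picture 5: the bushing hangs upright in the fingers, a little above the pin (side crop, lower rim about x 555–619, bottom y≈243). I'll measure its offset from the pin in this camera.

Run:
```python
from h import *
b=load('side2')
K=np.array([[b['fx'],0,b['cx']],[0,b['fy'],b['cy']],[0,0,1]],float)
Ti=np.linalg.inv(b['T'])
def proj(P): return cv2.projectPoints(np.asarray(P,float),cv2.Rodrigues(Ti[:3,:3])[0],Ti[:3,3],K,b['dist_coeffs'].astype(float))[0][:,0]
t=np.linspace(0,6.283,200)
for c in ((.4331,.0874,.109),(.4342,.0868,.109),(.4342+.003,.0868,.109),(.4342,.0898,.109)):
    p=proj(np.c_[c[0]+.02*np.cos(t),c[1]+.02*np.sin(t),0*t+c[2]]);print(c,p.min(0),p.max(0))
g=cv2.cvtColor(b['image'],cv2.COLOR_BGR2GRAY);print(g[226:244,326:352])
```

```text
(0.4331, 0.0874, 0.109) [330.79309144 231.29804345] [346.71998421 241.08605338]
(0.4342, 0.0868, 0.109) [330.46562116 231.07382762] [346.38245049 240.84990015]
(0.4372, 0.0868, 0.109) [329.34771077 230.8290451 ] [345.25258722 240.59186652]
(0.4342, 0.0898, 0.109) [330.0502948  231.74634956] [345.99551525 241.55782843]
[[179 179 180 179 172 144 132 163 153  75  30  32  41  48  48  49  50  50
   38  23  60  88  90  90  99 111]
 [177 175 177 177 172 145 139 152 147  97  29  32  41  47  44  48  45  47
   38  23  64  98 107 103  99  90]
 [177 176 177 178 173 147 139 154 147 103  47  28  39  36  40  38  34  30
   26  20  72 104 100 101 103 102]
 [177 176 177 177 172 146 139 153 144 107  69  34  31  36  35  30  40  71
   88  75  89 104  94  96  95  98]
 [177 177 178 176 171 145 141 153 140 126 117  71  29  33  34  29  44 110
  135 119 111 108 104  98  93  94]
 [180 179 179 179 174 153 140 152 145 147 143  87  31  37  35  33  43 119
  147 129 116 128 140 146 138 117]
 [169 175 179 180 178 166 138 152 151 151 140  88  27  36  35  30  42 115
  142 125 113 137 156 165 160 147]
 [138 147 156 159
[... 482 characters left out ...]
21  29 108
  137 119 128 157 170 173 178 179]
 [157 154 152 150 154 151 148 156 154 157 148 111  96 110 110 109 106 124
  129 134 152 164 168 168 171 176]
 [158 156 154 151 150 146 148 156 158 160 151 136 136 147 146 145 140 142
  134 153 179 171 169 168 166 168]
 [163 159 154 151 151 149 149 150 158 160 145 136 139 141 145 142 149 162
  158 166 178 172 171 171 170 166]
 [165 163 157 156 155 154 156 157 160 160 152 149 150 155 160 160 169 180
  178 168 168 168 168 168 171 169]
 [170 170 168 166 164 164 166 167 170 173 168 163 162 165 169 175 176 181
  178 170 165 165 166 167 171 170]
 [173 173 171 170 170 168 165 162 166 170 172 169 165 165 167 171 169 171
  175 173 171 170 166 167 170 172]]
```

Aligned within about 1 mm. Lowering in two stages while watching the force.

Request:
{"op": "jog_arm", "data": {"series": [{"hand":20,"x":0,"y":0,"z":0.02,"rx":0,"ry":0,"rz":0},{"hand":20,"x":0,"y":0,"z":0.04,"rx":0,"ry":0,"rz":0},{"hand":20,"x":0,"y":0,"z":0.055,"rx":0,"ry":0,"rz":0},{"hand":20,"x":0,"y":0,"z":0.07,"rx":0,"ry":0,"rz":0},{"hand":20,"x":0,"y":0,"z":0.07,"rx":0,"ry":0,"rz":0},{"hand":20,"x":0,"y":0,"z":0.07,"rx":0,"ry":0,"rz":0}]}}

```text
t: 5.7
eef_pos: [0.4326, 0.0874, 0.0487]
tcp_rot: [-3.064, -0.692, 0.001]
force: [0.7, 0.4, -2.0]
opening: 0.0391
```

Request:
{"op": "jog_arm", "data": {"series": [{"hand":20,"x":0,"y":0,"z":0.01,"rx":0,"ry":0,"rz":0},{"hand":20,"x":0,"y":0,"z":0.018,"rx":0,"ry":0,"rz":0},{"hand":20,"x":0,"y":0,"z":0.022,"rx":0,"ry":0,"rz":0},{"hand":20,"x":0,"y":0,"z":0.024,"rx":0,"ry":0,"rz":0},{"hand":20,"x":0,"y":0,"z":0.025,"rx":0,"ry":0,"rz":0},{"hand":20,"x":0,"y":0,"z":0.025,"rx":0,"ry":0,"rz":0}]}}

```text
t: 6.3
eef_pos: [0.4326, 0.0865, 0.0236]
tcp_rot: [-3.065, -0.69, 0.0]
force: [-0.1, -0.1, -0.8]
opening: 0.0387
```

Request:
{"op": "jog_arm", "data": {"series": [{"hand":20,"x":0,"y":0,"z":0.0015,"rx":0,"ry":0,"rz":0},{"hand":20,"x":0,"y":0,"z":0.0015,"rx":0,"ry":0,"rz":0},{"hand":60,"x":0,"y":0,"z":0.0015,"rx":0,"ry":0,"rz":0},{"hand":90,"x":0,"y":0,"z":0.0015,"rx":0,"ry":0,"rz":0},{"hand":100,"x":0,"y":0,"z":0.0015,"rx":0,"ry":0,"rz":0},{"hand":100,"x":0,"y":0,"z":0.0015,"rx":0,"ry":0,"rz":0},{"hand":100,"x":0,"y":0,"z":0.0015,"rx":0,"ry":0,"rz":0},{"hand":100,"x":0,"y":0,"z":0.0015,"rx":0,"ry":0,"rz":0}]}}

```text
t: 7.1
eef_pos: [0.4327, 0.0865, 0.0221]
tcp_rot: [-3.065, -0.69, -0.0]
force: [0.3, -0.1, -0.7]
opening: 0.0852
```

Request:
{"op": "jog_arm", "data": {"series": [{"hand":100,"x":0,"y":0,"z":-0.03,"rx":0,"ry":0,"rz":0},{"hand":100,"x":0,"y":0,"z":-0.07,"rx":0,"ry":0,"rz":0},{"hand":100,"x":0,"y":0,"z":-0.1,"rx":0,"ry":0,"rz":0},{"hand":100,"x":0,"y":0,"z":-0.1,"rx":0,"ry":0,"rz":0}]}}

```text
t: 7.5
eef_pos: [0.4346, 0.0869, 0.1256]
tcp_rot: [3.065, 0.689, 0.009]
force: [-0.5, -0.2, -0.5]
opening: 0.0857
```

Run:
```python
from h import *
print(sense()['eef_pos'],shift((.508,.382,.12)),shift((.495,.25,.12)))
b=grab('side','side3')
cv2.imwrite('pics/c3.png',cv2.resize(b['image'][180:300,285:385],(500,600),interpolation=cv2.INTER_CUBIC))
```

```text
[0.43455787 0.08688533 0.12557945] [ 0.1927 -0.2353  0.0062] [ 0.1244 -0.1215  0.006 ]
```

View pics/c3.png

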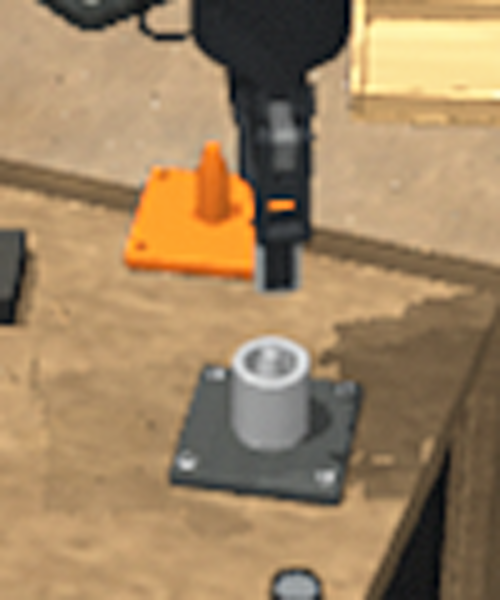

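Picture 6: the wide bushing sits flat on the plate with the pin in its bore. Now the narrow one.

Request:
{"op": "jog_arm", "data": {"series": [{"hand":100,"x":0.193,"y":-0.235,"z":0.006,"rx":0,"ry":0,"rz":0},{"hand":100,"x":0.193,"y":-0.235,"z":0.006,"rx":0,"ry":0,"rz":0},{"hand":100,"x":0.193,"y":-0.235,"z":0.006,"rx":0,"ry":0,"rz":0},{"hand":100,"x":0.193,"y":-0.235,"z":0.006,"rx":0,"ry":0,"rz":0},{"hand":100,"x":0.193,"y":-0.235,"z":0.006,"rx":0,"ry":0,"rz":0},{"hand":100,"x":0.193,"y":-0.235,"z":0.006,"rx":0,"ry":0,"rz":0},{"hand":100,"x":0.193,"y":-0.235,"z":0.006,"rx":0,"ry":0,"rz":0},{"hand":100,"x":0.193,"y":-0.235,"z":0.006,"rx":0,"ry":0,"rz":0}]}}

```text
t: 8.35
eef_pos: [0.5052, 0.3827, 0.1142]
tcp_rot: [3.064, 0.693, -0.004]
force: [-0.6, -0.6, -0.4]
opening: 0.0853
```

```bash
python3 -c "
from h import *
print(sense()['qpos'],sense()['eef_pos'],shift((.508,.382,.009)))"
```

```text
[-0.37334455  0.52918329 -0.50015115  1.77414916  0.30797418  0.91882907
 -2.13102918] [0.50520456 0.38265705 0.11424418] [0.0025 0.0018 0.1052]
```

Request:
{"op": "jog_arm", "data": {"series": [{"hand":100,"x":0.002,"y":0.001,"z":0.03,"rx":0,"ry":0,"rz":0},{"hand":100,"x":0.002,"y":0.001,"z":0.07,"rx":0,"ry":0,"rz":0},{"hand":100,"x":0.002,"y":0.001,"z":0.104,"rx":0,"ry":0,"rz":0},{"hand":100,"x":0.002,"y":0.001,"z":0.104,"rx":0,"ry":0,"rz":0},{"hand":100,"x":0.002,"y":0.001,"z":0.104,"rx":0,"ry":0,"rz":0}]}}

```text
t: 8.85
eef_pos: [0.5084, 0.3803, 0.0123]
tcp_rot: [3.064, 0.689, -0.002]
force: [-0.3, 0.3, 0.5]
opening: 0.0853
```

Request:
{"op": "jog_arm", "data": {"series": [{"hand":30,"x":0,"y":0,"z":0,"rx":0,"ry":0,"rz":0},{"hand":30,"x":0,"y":0,"z":0,"rx":0,"ry":0,"rz":0},{"hand":30,"x":0,"y":0,"z":0,"rx":0,"ry":0,"rz":0},{"hand":30,"x":0,"y":0,"z":0,"rx":0,"ry":0,"rz":0},{"hand":30,"x":0,"y":0,"z":0,"rx":0,"ry":0,"rz":0},{"hand":20,"x":0,"y":0,"z":0,"rx":0,"ry":0,"rz":0},{"hand":20,"x":0,"y":0,"z":0,"rx":0,"ry":0,"rz":0},{"hand":20,"x":0,"y":0,"z":0,"rx":0,"ry":0,"rz":0}]}}

```text
t: 9.65
eef_pos: [0.5092, 0.3817, 0.0135]
tcp_rot: [-3.065, -0.69, -0.003]
force: [-1.5, -3.0, 11.7]
opening: 0.0381
```

Request:
{"op": "jog_arm", "data": {"series": [{"hand":20,"x":0,"y":0,"z":-0.02,"rx":0,"ry":0,"rz":0},{"hand":20,"x":0,"y":0,"z":-0.06,"rx":0,"ry":0,"rz":0},{"hand":20,"x":0,"y":0,"z":-0.1,"rx":0,"ry":0,"rz":0},{"hand":20,"x":0,"y":0,"z":-0.15,"rx":0,"ry":0,"rz":0},{"hand":20,"x":0,"y":0,"z":-0.16,"rx":0,"ry":0,"rz":0},{"hand":20,"x":0,"y":0,"z":-0.16,"rx":0,"ry":0,"rz":0}]}}

```text
t: 10.25
eef_pos: [0.5095, 0.382, 0.1746]
tcp_rot: [-3.064, -0.689, -0.006]
force: [0.7, -0.3, -1.4]
opening: 0.0381
```

```bash
python3 -c "
from h import *
s=sense();print(s['qpos'],s['eef_pos'],shift((.5,-.05,.17)),shift((.436,-.294,.17)))"
```

```text
[-0.34860202  0.46497594 -0.52439327  1.72600261  0.26827531  1.01820118
 -2.09645307] [0.50945544 0.38200972 0.17455888] [-0.1935  0.3864  0.0036] [-0.3559  0.5795  0.0028]
```

Request:
{"op": "jog_arm", "data": {"series": [{"hand":20,"x":-0.355,"y":0.579,"z":0,"rx":0,"ry":0,"rz":0},{"hand":20,"x":-0.355,"y":0.579,"z":0,"rx":0,"ry":0,"rz":0},{"hand":20,"x":-0.355,"y":0.579,"z":0,"rx":0,"ry":0,"rz":0},{"hand":20,"x":-0.355,"y":0.579,"z":0,"rx":0,"ry":0,"rz":0},{"hand":20,"x":-0.355,"y":0.579,"z":0,"rx":0,"ry":0,"rz":0},{"hand":20,"x":-0.355,"y":0.579,"z":0,"rx":0,"ry":0,"rz":0},{"hand":20,"x":-0.355,"y":0.579,"z":0,"rx":0,"ry":0,"rz":0},{"hand":20,"x":-0.355,"y":0.579,"z":0,"rx":0,"ry":0,"rz":0}]}}

```text
t: 11.05
eef_pos: [0.4642, -0.0184, 0.1707]
tcp_rot: [-3.065, -0.69, 0.003]
force: [1.1, -0.4, -1.7]
opening: 0.038
```

Request:
{"op": "jog_arm", "data": {"series": [{"hand":20,"x":0,"y":0,"z":0,"rx":0,"ry":0,"rz":0},{"hand":20,"x":0,"y":0,"z":0,"rx":0,"ry":0,"rz":0}]}}

```text
t: 11.25
eef_pos: [0.4648, -0.0176, 0.1708]
tcp_rot: [-3.066, -0.685, 0.003]
force: [1.0, 1.2, -1.7]
opening: 0.0383
```

```bash
python3 -c "
from h import *
s=sense();print(s['qpos'],s['eef_pos'],shift((.436,-.294,.12)))"
```

```text
[ 0.28400391  0.18285792 -0.42261206  2.1013721   0.0968567   0.87750936
 -1.32552141] [ 0.46475239 -0.0176447   0.17084314] [-0.1436  0.2379  0.0509]
```

Request:
{"op": "jog_arm", "data": {"series": [{"hand":20,"x":-0.144,"y":0.238,"z":0.05,"rx":0,"ry":0,"rz":0.14},{"hand":20,"x":-0.144,"y":0.238,"z":0.05,"rx":0,"ry":0,"rz":0.14},{"hand":20,"x":-0.144,"y":0.238,"z":0.05,"rx":0,"ry":0,"rz":0.14},{"hand":20,"x":-0.144,"y":0.238,"z":0.05,"rx":0,"ry":0,"rz":0.14},{"hand":20,"x":-0.144,"y":0.238,"z":0.05,"rx":0,"ry":0,"rz":0.14},{"hand":20,"x":-0.144,"y":0.238,"z":0.05,"rx":0,"ry":0,"rz":0.14},{"hand":20,"x":-0.144,"y":0.238,"z":0.05,"rx":0,"ry":0,"rz":0.14},{"hand":20,"x":-0.144,"y":0.238,"z":0.05,"rx":0,"ry":0,"rz":0.14}]}}

```text
t: 12.05
eef_pos: [0.4376, -0.2921, 0.1209]
tcp_rot: [-3.104, -0.474, 0.002]
force: [0.4, 0.9, -1.5]
opening: 0.038
```

Run:
```python
from h import *
s=sense();print(s['eef_pos'],s['tcp_rot'],shift((.436,-.294,.019)))
a=grab('top','top4');b=grab('side','side4')
c=np.zeros((400,800,3),np.uint8);c[:,:400]=cv2.resize(a['image'][210:310,410:510],(400,400));c[:,400:]=cv2.resize(b['image'][125:225,320:420],(400,400));cv2.imwrite('pics/c4.png',c)
```

```text
[ 0.43761381 -0.29210485  0.12085855] [-3.10392795e+00 -4.74030471e-01  1.96356745e-03] [-0.002   0.0015  0.1019]
```

View pics/c4.png

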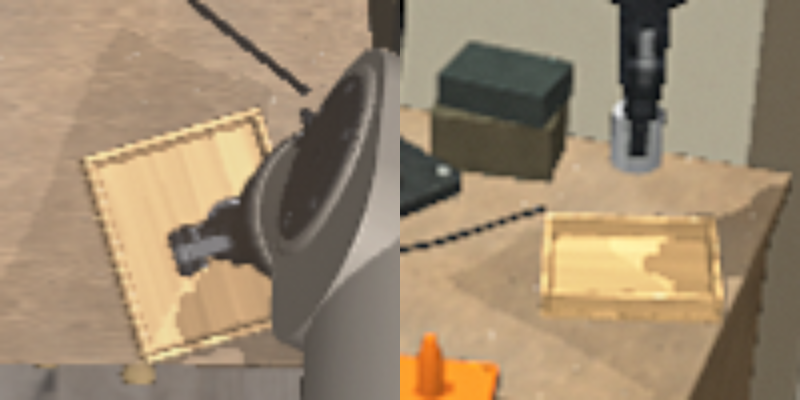

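Picture 7: the narrow bushing is held upright over the tray, near its middle. Lowering and releasing with a partial opening, so the fingers clear the walls.

Request:
{"op": "jog_arm", "data": {"series": [{"hand":20,"x":-0.001,"y":0.001,"z":0.03,"rx":0,"ry":0,"rz":0},{"hand":20,"x":-0.001,"y":0.001,"z":0.06,"rx":0,"ry":0,"rz":0},{"hand":20,"x":-0.001,"y":0.001,"z":0.085,"rx":0,"ry":0,"rz":0},{"hand":20,"x":-0.001,"y":0.001,"z":0.095,"rx":0,"ry":0,"rz":0},{"hand":20,"x":-0.001,"y":0.001,"z":0.099,"rx":0,"ry":0,"rz":0},{"hand":20,"x":-0.001,"y":0.001,"z":0.101,"rx":0,"ry":0,"rz":0},{"hand":20,"x":-0.001,"y":0.001,"z":0.101,"rx":0,"ry":0,"rz":0}]}}

```text
t: 12.85
eef_pos: [0.4376, -0.2943, 0.0219]
tcp_rot: [3.105, 0.474, 0.002]
force: [0.8, -0.7, -2.3]
opening: 0.0381
```

Request:
{"op": "jog_arm", "data": {"series": [{"hand":65,"x":0,"y":0,"z":0,"rx":0,"ry":0,"rz":0},{"hand":65,"x":0,"y":0,"z":0,"rx":0,"ry":0,"rz":0},{"hand":65,"x":0,"y":0,"z":0,"rx":0,"ry":0,"rz":0},{"hand":65,"x":0,"y":0,"z":0,"rx":0,"ry":0,"rz":0},{"hand":65,"x":0,"y":0,"z":0,"rx":0,"ry":0,"rz":0},{"hand":65,"x":0,"y":0,"z":0,"rx":0,"ry":0,"rz":0}]}}

```text
t: 13.45
eef_pos: [0.437, -0.2943, 0.0211]
tcp_rot: [-3.106, -0.474, -0.0]
force: [1.0, 0.3, -0.3]
opening: 0.0559
```

Request:
{"op": "jog_arm", "data": {"series": [{"hand":65,"x":0,"y":0,"z":-0.02,"rx":0,"ry":0,"rz":0},{"hand":65,"x":0,"y":0,"z":-0.06,"rx":0,"ry":0,"rz":0},{"hand":65,"x":0,"y":0,"z":-0.1,"rx":0,"ry":0,"rz":0},{"hand":65,"x":0,"y":0,"z":-0.15,"rx":0,"ry":0,"rz":0},{"hand":65,"x":-0.05,"y":0.05,"z":-0.18,"rx":0,"ry":0,"rz":0},{"hand":65,"x":-0.07,"y":0.1,"z":-0.18,"rx":0,"ry":0,"rz":0},{"hand":65,"x":-0.09,"y":0.14,"z":-0.18,"rx":0,"ry":0,"rz":0},{"hand":65,"x":-0.11,"y":0.18,"z":-0.18,"rx":0,"ry":0,"rz":0}]}}

```text
t: 14.25
eef_pos: [0.3878, -0.484, 0.2017]
tcp_rot: [3.104, 0.474, 0.001]
force: [1.8, 0.6, -0.4]
opening: 0.0554
```

Run:
```python
from h import *
s=sense();print(s['t'],s['eef_pos'])
a=grab('top','top5');b=grab('side','side5')
e=rim(a,236.8+78,267);print('gauge rim',e,onz(a,*e[:2],.057))
c=np.zeros((600,800,3),np.uint8);c[:300]=cv2.resize(a['image'][215:305,280:520],(800,300));c[300:,:600]=cv2.resize(b['image'][150:290,270:420],(600,560))[:300] if 0 else cv2.resize(b['image'][165:285,250:430],(600,300));cv2.imwrite('pics/c5.png',c)
```

```text
14.25 [ 0.3877864  -0.48403055  0.20169541]
gauge rim (314.1369409561157, 267.623498916626, (13.716351509094238, 14.198190689086914)) [0.43009052 0.08628182 0.057     ]
```

View pics/c5.png

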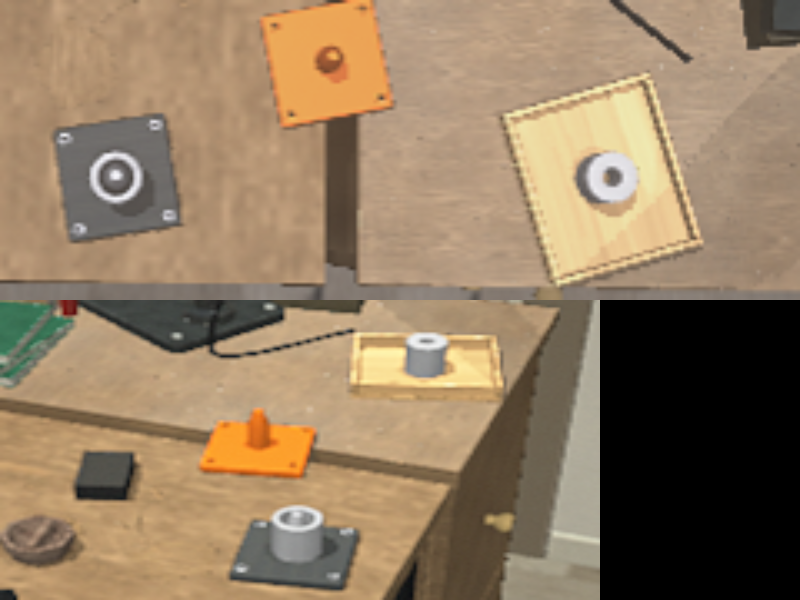

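Picture 8: the wide bushing sits on the gauge plate around the pin, the narrow one stands in the middle of the tray, and the orange look-alike hasn't moved. I'll settle the arm, then hand in.

Request:
{"op": "jog_arm", "data": {"series": [{"hand":65,"x":0,"y":0,"z":0,"rx":0,"ry":0,"rz":0},{"hand":65,"x":0,"y":0,"z":0,"rx":0,"ry":0,"rz":0},{"hand":65,"x":0,"y":0,"z":0,"rx":0,"ry":0,"rz":0}]}}

```text
t: 14.65
eef_pos: [0.3891, -0.4809, 0.2009]
tcp_rot: [-3.105, -0.476, -0.0]
force: [-0.1, 0.8, -0.1]
opening: 0.0555
```

```bash
python3 -c "
from h import *
s=sense();print(s['eef_pos'],abs(s['qd']).max());print(ctrl.job_done())"
```

```text
[ 0.38906774 -0.48085704  0.20085749] 0.005500037963855568
the job is handed in; nothing more can be done
None
```

Both bushings are sorted and the job is handed in, at about 14.7 s of the 61 s allowed. I slid the 28 mm bore bushing over the dark gauge's pin first, then put the 14 mm bore bushing in the wooden reject tray.

- **Wide bushing:** the last pictures show it flat on the base plate with the pin inside its bore. The top camera puts its centre about 1.5 mm from the pin position found before the move, which is within the 4 mm clearance.
- **Narrow bushing:** it stands upright near the middle of the tray.
- **Robot and surroundings:** the arm was clear of everything and still at hand-in, and the orange look-alike hasn't moved. The highest wrist force I read was 17 N, upward, while gripping the wide bushing; I only read it at the end of each move.

The two cameras disagreed by about 3 mm in x throughout, so I averaged their positions. The arm blocked the top view while lining up over the pin, so I checked that alignment with the side camera only. No check failed.

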